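# Roll test for pastry tubes

## Robot

A 6-joint arm with a two-finger parallel gripper is mounted at the origin on a cart in front of the work surface, level with it; the furniture and walls round the work are solid. World frame = base frame: x ahead of the robot, y to its left, z up, the work surface at z = 0. Lengths are in m, angles in rad, forces in N, time in s.
With the tool pointing down it reaches from about 0.25 to 0.725 m from the base axis. Payload 4 kg.
Tool frame: the origin (TCP) lies midway between the tips of the shut fingers; the grasp point (between the pads) lies 19 mm behind it; z points along the fingers, y is the direction in which the jaws open and shut (so a half turn about z gives the same grasp; the last joint's range is limited). The gripper opens to 85 mm and grips with 20 to 120 N. Pads are 22 mm wide; open, the fingers measure 114 mm over their backs; the gripper's body (76 mm by 85 mm) begins 54 mm behind the grasp point. The pads swing forward as they close: fully open they stand 13 mm farther back than shut.
Start: joints at [1.191, 0.241, 0.005, 1.335, 0, 1.571], TCP at [0.185, 0.464, 0.199] pointing down, gripper open.
Joint ranges: [-2.72, 2.72], [-1.05, 1.87], [-1.09, 1.28], [-1.99, 2.15], [-1.42, 1.44], [-3.14, 3.14]. Speed limits (rad/s): [2.79, 2.79, 3.14, 3.14, 3.14, 3.14].

## Interface

Orientations are given as a unit quaternion [x, y, z, w].
In Python, from workcell import monitor, cams, order gives the robot as it stands.
- The arm moves only by the tool send_rows, never from a script. Its argument "moves" is a list of rows, each a list of 4 numbers: the shift along the tool's x, y, z as a fraction of full scale, then the turn about the tool's z as a fraction of full scale. A call has 1 to 20 rows; each row shifts and turns the commanded pose from where the row before left it, along the tool's axes as they then stand; what a row does not reach is not made up. Full scale, the value 1, is 100 cm for a shift and 0.1 rad for a turn. A row lasts 1/10 s, in which the tool goes at most 50 mm and 8.59 degrees, less where a joint would pass 70% of its speed; a pose out of reach is approached as far as the arm can. A call with a number of a shift or a turn outside -1 to 1 is refused whole. A call with a gripper value outside its range is refused whole. "claw" is the gripper's target within -1 to 1 (fully open at 1, half-way at 0, shut at -1), set as the call begins (left out, the last holds). The fingers move at their own pace and stop on an object; the grip force is fixed at half the most. Time passes only in rows, so rows that do not move let the fingers close. It gives the time, the measured TCP pose, the force and the opening at its end, in the units of the state.
- monitor.get_obs(): the state, without advancing time (a new reading comes with each control period).
- cams.camera(name): name is "side" or "top"; returns (picture, depth): 400x640x3 uint8, blue, green, red; 400x640 float32, m along the optical axis (not along the pixel's ray), 0 where there is no reading.
- cams.camera_info(name): a dict with "intrinsics" (3x3 intrinsics, pixels), "T" (4x4, takes a point from camera to world coordinates). Camera axes: x right, y up, looking along -z (the intrinsics and any distortion apply to the point x, -y, -z); pixel columns grow to the right and rows downward; lengths in m; the calibration is good to about 2 mm. A picture is of the moment at which its call begins. camera_info takes no time and is no camera call.
- order.job_done(): hands the job in, once; it reports no verdict.
The state is a dict: "clock": time; "joint_pos": joint angles; "joint_vel": joint speeds; "tau": joint torques, N m; "eef_pos": TCP position; "tool_rot": TCP orientation; "ft_force": force on the tool from outside, world axes, zero at the start; "ft_torque": the same for the moment, N m; "grip_width": finger opening in m.
Only numpy, scipy, OpenCV 4.12 (cv2) and the standard library are available. Lean on these libraries where they do the work, as an engineer would, in place of code of your own. Each camera call takes 0.05 s, during which the arm holds its last target.

## Task

Sort the two steel pastry tubes from the dark wooden rest with the little test ramp: the truly round one has to be laid across the upper end of the ramp (at the blue line), let go and left to roll down by itself, unaided, into the catch tray at the ramp's foot, where it stays. The squashed one will not roll when let go on the ramp; it belongs in the grey plastic reject bin.

Things in the scene. Friction and masses are not known exactly. Their poses are not given: they have to be found in the camera images.
- tube_a: One of two bare steel pastry tubes, 90 mm long, about 60 g, dark ends. One of the two is round (28 mm diameter, rolls on the ramp), the other squashed to a flat oval (32 mm wide, 20 mm high, lying flat; stays where it is let go on the ramp). Which is which can be seen, or found by letting one go on the ramp. Origin in the tube's middle; x axis along the tube.
- tube_b: The other pastry tube (see tube_a), same origin and axes. At the start both lie side by side, 80 mm apart, either in either notch of a dark wooden rest, undersides 18 mm above the worktop. The rest's two rails, 26 mm high and 34 mm either side of the tubes' middles, leave the middle 50 mm of each tube free for fingers, down to 4 mm above the worktop.
- ramp: Fixed wooden ramp, 254 x 158 mm. Origin under its middle, on the worktop; x points downhill, z up. Deck slopes 12 degrees from 61 mm high at x=-125 to 26 mm at x=40, 142 mm wide, side rails about 11 mm above it. Blue start line across it at x=-70 mm, 49 mm high: lay a tube there along the ramp's y axis, midway. Catch tray beyond: floor 6 mm high, x=40 to 118 mm, walls 36 mm high.
- bin: Grey plastic open reject bin, 150 mm (its x) by 170 mm (its y), 55 mm high, walls and floor 4 mm thick, standing on the hob, 5 mm above the worktop. Origin at the centre of its underside.

How it is judged:
By the outcome, as a careful person would: the job done as asked, in the order asked, and still so for the second after the job is handed in, with the robot touching nothing.
It also fails if it takes over 72 s, if anything falls off the work surface, if the arm or the gripper's body presses on something with over 40 N, if the wrist force passes 120 N, or if a joint passes its speed limit or range.

## Working session

There is one attempt and no reset: what is moved stays moved. The work goes in short steps, Python scripts to look and compute and a tool call to move; the robot and the scene stay as the last step left them, time stands still between calls to the robot, and variables do not carry over. Pictures are saved under pics/ and viewed, and the job is handed in when it is done.

Besides the shell and the picture viewer there is one more tool, called after "Emit:" as name(argument=value, ...) on one line, values as JSON. send_rows: Moves the arm, as the interface text tells. Its arguments: {"type":"object","properties":{"moves":{"type":"array","items":{"type":"array","items":{"type":"number","minimum":-1,"maximum":1}}},"claw":{"type":"number"}},"required":["moves"]}

```bash
mkdir -p pics; ls; python3 - <<'E'
from workcell import monitor,cams
import cv2,numpy as np
np.set_printoptions(precision=4,suppress=True)
print(monitor.get_obs())
for n in("top","side"):
    im,d=cams.camera(n);cv2.imwrite(f"pics/{n}0.png",im);np.save(f"pics/{n}0.npy",d)
    print(n,cams.camera_info(n))
E
```

```text
pics
{'clock': 0.0, 'joint_pos': array([1.191 , 0.2414, 0.0037, 1.3352, 0.    , 1.5708]), 'joint_vel': array([ 0.0008, -0.0003,  0.0017,  0.0005,  0.0013,  0.0002]), 'tau': array([  0.0002, -37.232 ,  25.2407,   0.0171,  -0.0001,  -0.    ]), 'eef_pos': array([0.1851, 0.4637, 0.1984]), 'tool_rot': array([ 0.1887,  0.982 , -0.001 , -0.0002]), 'ft_force': array([-0.3075,  0.3269,  0.2617]), 'ft_torque': array([-0.0226, -0.0552, -0.0017]), 'grip_width': 0.08549471454316816}
top {'intrinsics': array([[404.0577,   0.    , 322.5855],
       [  0.    , 404.0577, 201.6256],
       [  0.    ,   0.    ,   1.    ]]), 'T': array([[-0.0023,  0.9839, -0.1788,  0.2483],
       [-0.9998, -0.0057, -0.0186, -0.0373],
       [-0.0193,  0.1787,  0.9837,  1.198 ],
       [ 0.    ,  0.    ,  0.    ,  1.    ]])}
side {'intrinsics': array([[482.1022,   0.    , 318.2193],
       [  0.    , 482.1022, 200.1022],
       [  0.    ,   0.    ,   1.    ]]), 'T': array([[ 0.9536,  0.1676, -0.2502,  0.1192],
       [-0.3011,  0.5336, -0.7903, -1.1644],
       [ 0.001 ,  0.829 ,  0.5593,  0.8531],
       [ 0.    ,  0.    ,  0.    ,  1.    ]])}
```

View pics/top0.png

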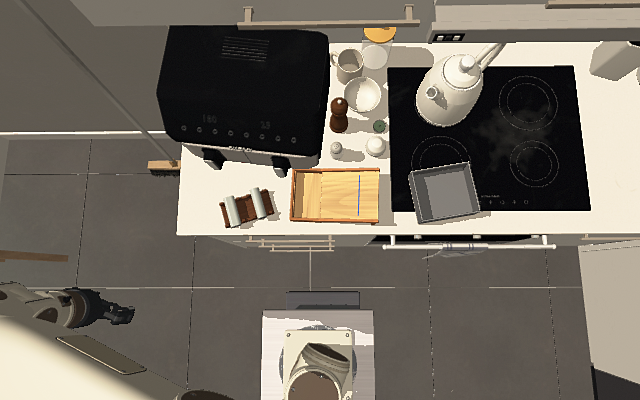

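View pics/side0.png

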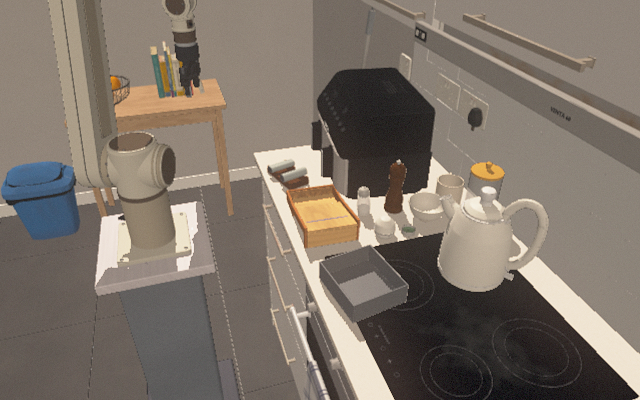

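The top view shows the rest with its two tubes at about (232,208) and (262,203). The ramp spans (291–380, 168–222), with the blue line at u≈360, so downhill is toward image left (+y). The bin is at about (445,192). I'll zoom in next.

```bash
cat > h.py <<'E'
import numpy as np,cv2
from workcell import monitor,cams
np.set_printoptions(precision=4,suppress=True)
def ray(n,u,v):
    c=cams.camera_info(n);K=c["intrinsics"];T=c["T"]
    d=np.array([(u-K[0,2])/K[0,0],-(v-K[1,2])/K[1,1],-1.]);return T[:3,3],T[:3,:3]@d
def onz(n,u,v,z):
    o,d=ray(n,u,v);return o+d*(z-o[2])/d[2]
def pts(n,D):
    c=cams.camera_info(n);K=c["intrinsics"];T=c["T"]
    v,u=np.mgrid[:D.shape[0],:D.shape[1]]
    P=np.stack([(u-K[0,2])/K[0,0]*D,-(v-K[1,2])/K[1,1]*D,-D],-1)
    return P@T[:3,:3].T+T[:3,3]
E
python3 - <<'E'
from h import *
im=cv2.imread("pics/top0.png");D=np.load("pics/top0.npy")
c=cv2.resize(im[160:240,205:305],None,fx=8,fy=7.5*1,interpolation=cv2.INTER_CUBIC);cv2.imwrite("pics/topz.png",c[:600])
s=cv2.imread("pics/side0.png");cv2.imwrite("pics/sidez.png",cv2.resize(s[145:205,255:335],None,fx=10,fy=10,interpolation=cv2.INTER_CUBIC))
P=pts("top",D)
for (u,v) in [(232,208),(262,203),(310,200),(335,200),(360,200),(375,200),(300,200),(445,195),(200,200)]: print(u,v,P[v,u])
E
```

```text
232 208 [0.4414 0.249  0.0398]
262 203 [0.455  0.1607 0.0443]
310 200 [0.4697 0.0228 0.0081]
335 200 [ 0.4644 -0.0517  0.0346]
360 200 [ 0.461  -0.1236  0.0507]
375 200 [ 0.4588 -0.1656  0.0609]
300 200 [0.4706 0.0531 0.0043]
445 195 [ 0.4832 -0.3813  0.0049]
200 200 [ 0.474   0.3587 -0.0042]
```

View pics/topz.png

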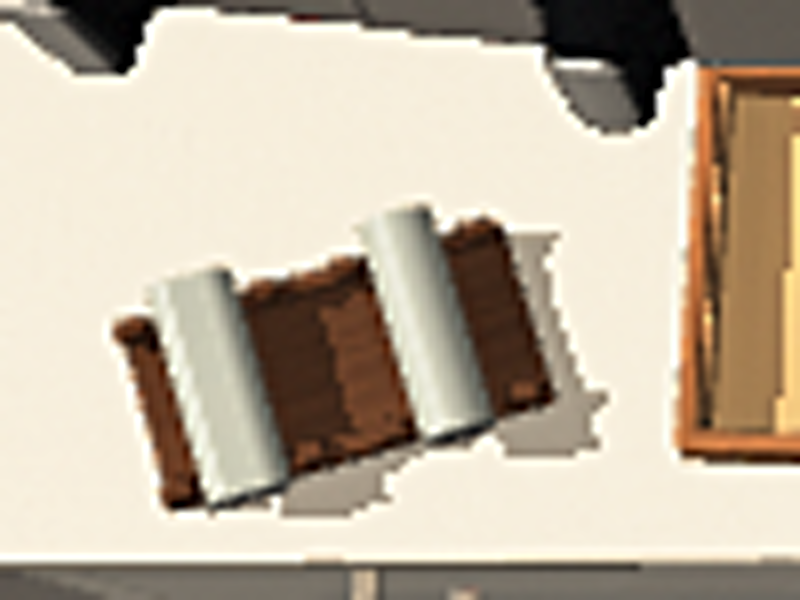

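View pics/sidez.png

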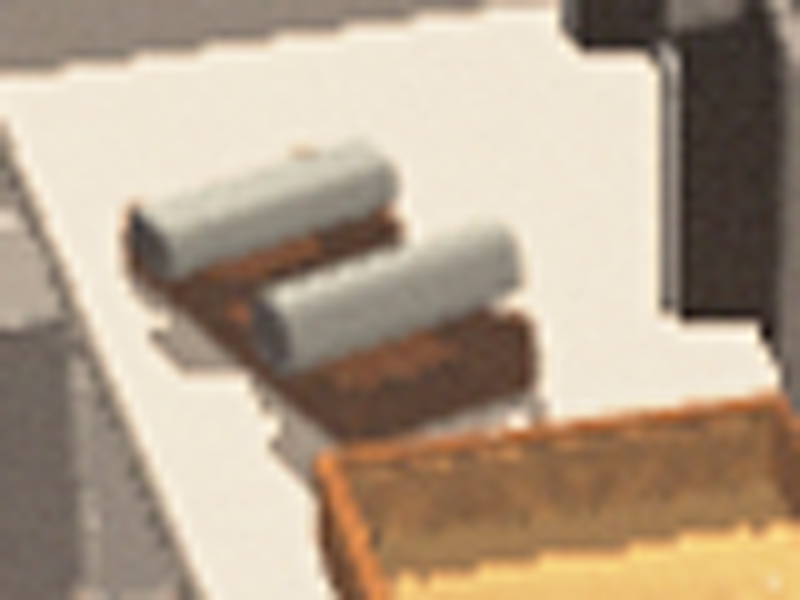

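The left tube (image 232,208) is wider, with its top at about 39 mm: it's the squashed one. The right one (262,203) is narrower, with its top at about 45 mm: it's the round one. Next I'll measure the poses.

```bash
python3 - <<'E'
from h import *
im=cv2.imread("pics/top0.png");D=np.load("pics/top0.npy")
P=pts("top",D)
hsv=cv2.cvtColor(im,cv2.COLOR_BGR2HSV)
sub=im.astype(int)
# tubes: greyish, low saturation, darker than worktop, not brown, z>0.02
m=((P[...,2]>0.018)&(hsv[...,1]<60)).astype(np.uint8);R=np.zeros_like(m);R[180:232,215:280]=1;m*=R
n,l,s,c=cv2.connectedComponentsWithStats(m)
for i in range(1,n):
    if s[i,4]>60:
        r=cv2.minAreaRect(np.argwhere(l==i)[:,::-1].astype(np.float32))
        Q=P[l==i]; top=np.percentile(Q[:,2],90)
        b=cv2.boxPoints(r)
        zz=.032 if False else (0.030)
        W=np.array([onz("top",*p,zz)[:2] for p in b])
        e=[np.linalg.norm(W[k]-W[(k+1)%4]) for k in range(2)]
        k=int(e[1]>e[0]);ax=W[(k+1)%4]-W[k]
        print(c[i],s[i,4],"top",top,"ctr",W.mean(0),"edges",e,"ang",np.degrees(np.arctan2(ax[1],ax[0])), "ptsmean",Q.mean(0))
        X=Q[:,:2]-Q[:,:2].mean(0);u,sv,vt=np.linalg.svd(X,full_matrices=False);print("pca",vt[0],np.ptp(X@vt[0]),np.ptp(X@vt[1]))
# ramp: blue line
b=((hsv[...,0]>95)&(hsv[...,0]<130)&(hsv[...,1]>80)).astype(np.uint8);R[:]=0;R[165:225,340:380]=1;b*=R
ys,xs=np.nonzero(b);print("blue",len(xs),xs.min(),xs.max(),ys.min(),ys.max())
for v in (ys.min(),ys.max()): print(onz("top",xs[ys==v].mean(),v,.049))
Q=np.array([onz("top",x,y,.049) for x,y in zip(xs,ys)]);mm=Q.mean(0);u,sv,vt=np.linalg.svd(Q[:,:2]-mm[:2]);print("blue ctr",mm,vt[0])
# ramp outline
rm=((hsv[...,0]<25)&(hsv[...,1]>70)).astype(np.uint8);R[:]=0;R[160:228,284:386]=1;rm*=R
rm=cv2.morphologyEx(rm,cv2.MORPH_CLOSE,np.ones((5,5)))
n,l,s,c=cv2.connectedComponentsWithStats(rm);i=1+s[1:,4].argmax()
cn=cv2.findContours((l==i).astype(np.uint8),0,2)[0][0];r=cv2.minAreaRect(cn);print(r)
for p in cv2.boxPoints(r): print(p,[onz("top",*p,z)[:2] for z in(.036,.06)])
# bin
gm=((P[...,2]>0.045)&(P[...,2]<.075)).astype(np.uint8);R[:]=0;R[155:228,400:495]=1;gm*=R
Q=P[gm>0];r=cv2.minAreaRect(Q[:,:2].astype(np.float32));print("bin",r,np.percentile(Q[:,2],[50]))
v=cv2.resize(im[150:240,280:500],None,fx=3.6,fy=3.6,interpolation=cv2.INTER_CUBIC);cv2.imwrite("pics/topr.png",v)
E
```

```text
[257.7577 202.6451] 293 top 0.04817650557422457 ctr [0.4585 0.1759] edges [np.float64(0.027542030324111916), np.float64(0.09530778803023464)] ang -163.28636447271026 ptsmean [0.4548 0.1717 0.0518]
pca [-0.8652 -0.5015] 0.333096037351706 0.10027023295232639
[231.8899 211.119 ] 336 top 0.041078256543516045 ctr [0.4341 0.2514] edges [np.float64(0.0320149332844036), np.float64(0.09396783903241993)] ang -163.18791319709416 ptsmean [0.4297 0.2451 0.0548]
pca [-0.6748 -0.738 ] 0.38290440729159947 0.09296675054353586
blue 34 358 359 175 214
[ 0.5356 -0.1222  0.049 ]
[ 0.4205 -0.1172  0.049 ]
blue ctr [ 0.4767 -0.1195  0.049 ] [-0.9985  0.0539]
((333.98675537109375, 195.1083984375), (89.17457580566406, 56.160640716552734), 1.2453643083572388)
[288.7997 222.213 ] [array([0.3994, 0.0828]), array([0.3962, 0.0803])]
[290.0203 166.0657] [array([0.5676, 0.0813]), array([0.561 , 0.0788])]
[379.1738 168.0038] [array([ 0.5597, -0.1832]), array([ 0.5532, -0.1802])]
[377.9532 224.1511] [array([ 0.3925, -0.1751]), array([ 0.3895, -0.1723])]
bin ((0.48477643728256226, -0.36688175797462463), (0.15100601315498352, 0.1722884476184845), 9.857102394104004) [0.0579]
```

View pics/topr.png

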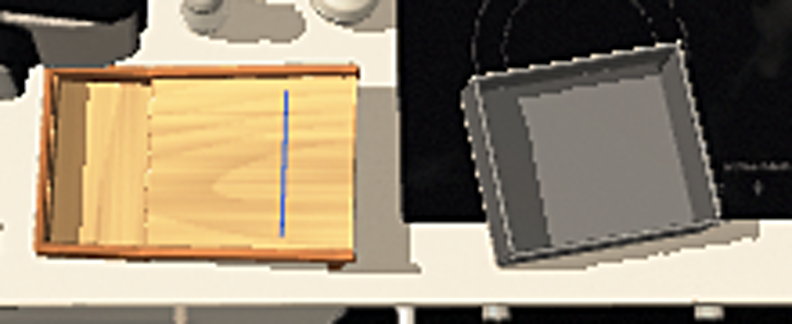

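```bash
cat >> h.py <<'E'
from scipy.spatial.transform import Rotation as Ro
def plan(x,y,z,jaw):
    o=monitor.get_obs();R=Ro.from_quat(o["tool_rot"]).as_matrix()
    j=np.degrees(np.arctan2(R[1,1],R[0,1]));d=(jaw-j+90)%180-90
    turn=-np.radians(d)  # about tool z (down)
    R2=R@Ro.from_euler("z",turn).as_matrix()
    D=np.array([x,y,z])-o["eef_pos"]
    print("clock",o["clock"],"eef",o["eef_pos"],"jaw",j,"tilt",R[:,2],"q",o["joint_pos"],"F",o["ft_force"],"w",o["grip_width"])
    print("turn units",turn/0.1,"shift BEFORE turn",R.T@D,"AFTER turn",R2.T@D)
E
python3 - <<'E'
from h import *
P=pts("top",np.load("pics/top0.npy"))
m=P[:,:,2]
sel=(P[...,1]>-.15)&(P[...,1]<.45)&(P[...,0]<.9)&(P[...,2]>.08)&(P[...,0]>.36)
Q=P[sel]
for lo in np.arange(.08,.44,.04):
    q=Q[(Q[:,2]>=lo)&(Q[:,2]<lo+.04)]
    if len(q): print(lo,len(q),q[:,0].min(),q[:,1].min(),q[:,1].max())
plan(.4585,.1759,.2,107.3)
E
```

```text
0.08 840 0.5276660304474328 -0.1373685277211825 0.3768571735872593
0.12 1118 0.5270845395819534 -0.08654198294306394 0.3731830662271118
0.15999999999999998 870 0.5570825504323609 -0.07680920683656539 0.3763564786038179
0.19999999999999998 2395 0.5576010456079858 -0.03672768302509709 0.3879608825955268
0.24 2907 0.5829849299541634 -0.03438513956244122 0.38607886081137177
0.27999999999999997 13848 0.6117490513595699 -0.03450549515713746 0.3824571796241374
clock 0.1 eef [0.1851 0.4638 0.1985] jaw 68.23965380403318 tilt [-0.0007 -0.0018 -1.    ] q [ 1.191   0.2413  0.0038  1.3352 -0.      1.5708] F [-0.2115 -0.9408  0.0871] w 0.0850788240150429
turn units -6.817316480884632 shift BEFORE turn [-0.3606 -0.166  -0.0012] AFTER turn [-0.1754 -0.3562 -0.0012]
```

Emit:
send_rows(moves=[[0,0,0,-1],[0,0,0,-1],[0,0,0,-1],[0,0,0,-1],[0,0,0,-1],[0,0,0,-1],[0,0,0,-0.82],[-0.0135,-0.0274,0,0],[-0.0135,-0.0274,0,0],[-0.0135,-0.0274,0,0],[-0.0135,-0.0274,0,0],[-0.0135,-0.0274,0,0],[-0.0135,-0.0274,0,0],[-0.0135,-0.0274,0,0],[-0.0135,-0.0274,0,0],[-0.0135,-0.0274,0,0],[-0.0135,-0.0274,0,0],[-0.0135,-0.0274,0,0],[-0.0135,-0.0274,0,0],[-0.0135,-0.0274,0,0]], claw=0.4)

```text
clock: 2.1
eef_pos: [0.4594, 0.1754, 0.1989]
tool_rot: [-0.15, 0.989, -0.0, -0.0]
ft_force: [-0.3, 0.7, 0.5]
grip_width: 0.0599
```

```bash
python3 - <<'E'
from h import *
for n in("top","side"):
    im,d=cams.camera(n);cv2.imwrite(f"pics/{n}1.png",im)
    c=im[120:250,190:390] if n=="top" else im[100:240,240:420]
    cv2.imwrite(f"pics/{n}1z.png",cv2.resize(c,None,fx=4,fy=4))
plan(.4585,.1759,.027,107.3)
E
```

```text
clock 2.2 eef [0.4607 0.1742 0.1987] jaw 107.05584022109505 tilt [-0.     -0.0011 -1.    ] q [ 0.3621  0.2264 -0.0151  1.3297 -0.001   0.0644] F [-1.0503  0.6344 -0.3322] w 0.05989822626401274
turn units -0.04261392042832666 shift BEFORE turn [0.0015 0.0025 0.1717] AFTER turn [0.0015 0.0025 0.1717]
```

View pics/top1z.png

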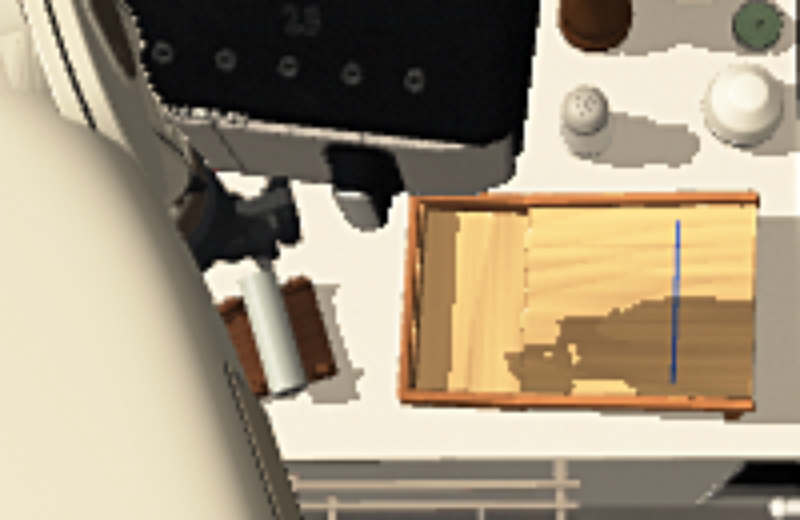

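View pics/side1z.png

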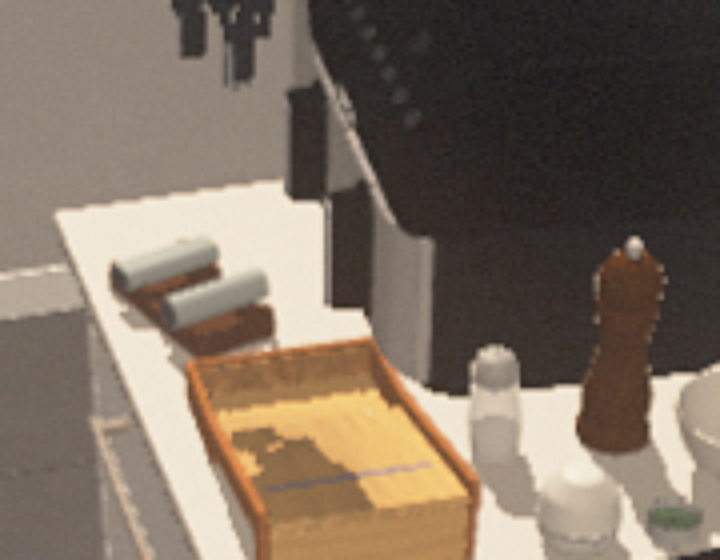

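The gripper hangs above the tubes: its fingertips are at about (299,121) and (287,116) in the side view, and the tubes lie undisturbed. I'll check the projection of the TCP.

```bash
cat >> h.py <<'E'
def proj(n,p):
    c=cams.camera_info(n);K=c["intrinsics"];T=c["T"]
    q=T[:3,:3].T@(np.array(p)-T[:3,3]);return K[0,2]+K[0,0]*q[0]/-q[2],K[1,2]+K[1,1]*-q[1]/-q[2]
E
python3 - <<'E'
from h import *
o=monitor.get_obs();R=Ro.from_quat(o["tool_rot"]).as_matrix();e=o["eef_pos"]
for n in("top","side"):
    print(n,"tcp",proj(n,e),"fingers",proj(n,e+R@[0,.037,-.005]),proj(n,e-R@[0,.037,.005]))
    for p in((.4585,.1759,.032),(.4341,.2514,.028),(.477,-.1195,.049)):print(p,proj(n,p))
E
```

```text
top tcp (np.float64(246.6268469479212), np.float64(190.1316693874532)) fingers (np.float64(232.1112559541666), np.float64(194.025178584141)) (np.float64(260.294897559543), np.float64(185.42986989527347))
(0.4585, 0.1759, 0.032) (np.float64(257.58709048306395), np.float64(202.57538565968804))
(0.4341, 0.2514, 0.028) (np.float64(232.04530874758854), np.float64(211.1186430480723))
(0.477, -0.1195, 0.049) (np.float64(358.43338751122525), np.float64(194.66951897821792))
side tcp (np.float64(293.26453999232814), np.float64(126.97011982545955)) fingers (np.float64(287.02278440982275), np.float64(121.3794207679072)) (np.float64(299.6276011783714), np.float64(129.77590284286742))
(0.4585, 0.1759, 0.032) (np.float64(293.8895377099383), np.float64(172.63357967763127))
(0.4341, 0.2514, 0.028) (np.float64(281.34035592097297), np.float64(164.00358248990617))
(0.477, -0.1195, 0.049) (np.float64(327.29172687210064), np.float64(217.43260201758233))
```

```bash
python3 - <<'E'
from h import *
a=cv2.imread("pics/top1.png")[150:225,200:290];b=cv2.imread("pics/side1.png")[70:190,260:340]
for im,(u0,v0),n in((a,(200,150),"top"),(b,(260,70),"side")):
    z=cv2.resize(im,None,fx=5,fy=5,interpolation=cv2.INTER_NEAREST)
    o=monitor.get_obs();R=Ro.from_quat(o["tool_rot"]).as_matrix();e=o["eef_pos"]
    for p in(e,e+R@[0,.037,-.005],e-R@[0,.037,.005],(.4585,.1759,.032),(.4341,.2514,.028)):
        u,v=proj(n,p);cv2.circle(z,(int((u-u0+.5)*5),int((v-v0+.5)*5)),4,(0,0,255),1)
    cv2.imwrite(f"pics/{n}2z.png",z)
    print(z.shape)
A=cv2.imread("pics/top2z.png");B=cv2.imread("pics/side2z.png")
C=np.zeros((600,850,3),np.uint8);C=np.zeros((600,800,3),np.uint8);A=A[:,:400];C[:375,:400]=A;C[:600,400:800]=B[:600];cv2.imwrite("pics/cmp.png",C)
E
```

```text
(375, 450, 3)
(600, 400, 3)
```

View pics/cmp.png

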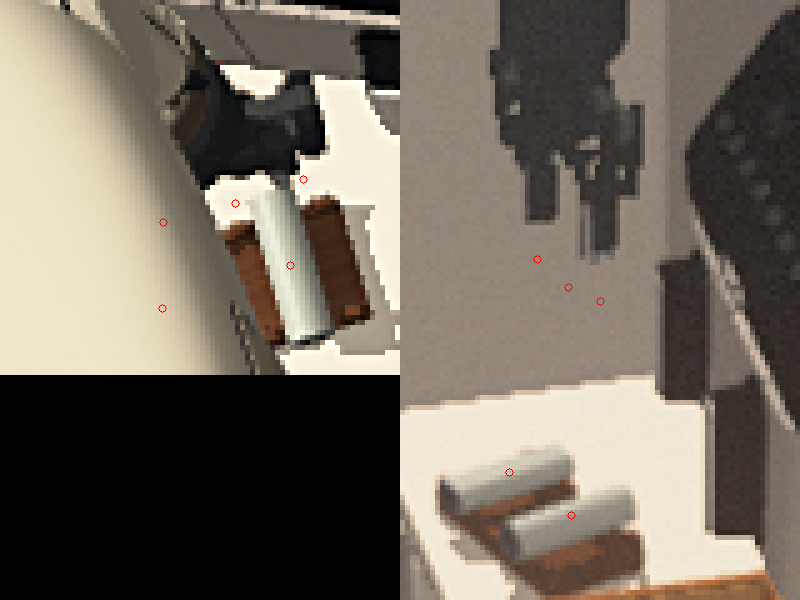

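```bash
python3 - <<'E'
from h import *
im,D=cams.camera("side");P=pts("side",D)
e=monitor.get_obs()["eef_pos"];print(e)
print(D[105:136:2,282:306:2].round(2))
m=(np.linalg.norm(P[...,:2]-e[:2],axis=-1)<.07)&(P[...,2]>.1);Q=P[m];print(len(Q),np.percentile(Q[:,2],[0,1,3,10]))
lo=Q[Q[:,2]<np.percentile(Q[:,2],4)];print(lo)
im2,D2=cams.camera("top");P=pts("top",D2);np.save("pics/top2.npy",D2)
m=(np.linalg.norm(P[...,:2]-e[:2],axis=-1)<.07)&(P[...,2]>.1);Q=P[m];print(len(Q),np.sort(Q[:,2])[:10],Q.min(0),Q.max(0))
E
```

```text
[0.4594 0.1753 0.1986]
[[3.14 1.49 1.49 1.5  1.5  3.18 1.44 1.43 3.2  1.41 1.44 1.42]
 [3.16 1.5  1.5  1.5  1.5  3.18 3.19 1.43 1.43 1.41 1.42 1.42]
 [3.16 1.49 1.5  1.51 1.5  3.19 3.19 1.43 1.43 1.41 1.41 1.42]
 [3.19 1.51 1.5  1.5  1.5  3.2  3.21 1.44 1.44 1.44 1.45 3.24]
 [3.16 1.5  1.51 1.5  1.51 3.23 3.2  1.44 1.45 1.45 1.45 3.23]
 [3.19 3.21 3.21 3.21 3.23 3.21 3.22 1.44 1.45 1.44 1.45 3.25]
 [3.22 3.22 3.24 3.2  3.21 3.24 3.23 1.45 1.45 1.45 0.   3.25]
 [3.21 3.21 3.22 3.23 3.22 3.27 3.25 1.45 1.45 1.45 1.46 3.26]
 [3.23 3.21 3.23 3.22 3.25 3.25 3.24 1.45 1.46 1.46 3.26 3.26]
 [3.23 3.22 0.   3.26 3.25 3.28 3.26 3.27 3.25 3.27 3.27 3.31]
 [3.24 3.26 3.25 3.25 3.25 3.27 3.25 3.26 3.28 3.26 3.26 3.28]
 [3.23 3.26 3.26 3.23 3.27 3.27 3.28 3.29 3.29 3.29 3.28 3.27]
 [3.27 3.28 3.24 3.3  3.27 3.26 3.29 3.3  3.27 3.3  3.32 3.31]
 [3.27 3.27 3.27 3.3  3.27 3.25 3.28 3.29 3.28 3.32 3.31 3.33]
 [3.26 3.27 3.29 3.31 3.29 3.29 3.28 3.3  3.31 3.31 3.32 3.33]
 [3.27 3.3  3.28 3.28 3.3  3.31 3.31 3.31 3.33 3.32 3.34 3.33]]
3300 [0.2307 0.2409 0.2557 0.2981]
[[0.4404 0.202  0.2633]
 [0.4537 
[... 2558 characters left out ...]

 [0.477  0.14   0.2416]
 [0.4773 0.1297 0.246 ]
 [0.4597 0.1341 0.2432]
 [0.4629 0.1345 0.2426]
 [0.4648 0.1296 0.2445]
 [0.4673 0.1274 0.2451]
 [0.4715 0.1315 0.2427]
 [0.4766 0.1387 0.2389]
 [0.4791 0.1364 0.2396]
 [0.4592 0.1323 0.2408]
 [0.4633 0.1361 0.2386]
 [0.4647 0.1296 0.2412]
 [0.467  0.1266 0.2422]
 [0.4717 0.1323 0.2391]
 [0.4745 0.1314 0.2391]
 [0.481  0.1437 0.2329]
 [0.4591 0.1325 0.2374]
 [0.4625 0.1335 0.2366]
 [0.4665 0.1368 0.2345]
 [0.4684 0.132  0.2364]
 [0.4726 0.136  0.2341]
 [0.4768 0.1399 0.2318]
 [0.4625 0.1337 0.2332]
 [0.4653 0.1324 0.2334]]
5280 [0.2469 0.2478 0.2481 0.2488 0.2493 0.2495 0.2509 0.252  0.2561 0.2564] [0.3895 0.1078 0.2469] [0.5162 0.2285 0.6954]
```

The depth puts the fingertips at z≈0.231, but the reported TCP is at 0.199. I'll close the fingers and look again before relying on the TCP height.

Emit:
send_rows(moves=[[0,0,0,0],[0,0,0,0],[0,0,0,0],[0,0,0,0],[0,0,0,0],[0,0,0,0],[0,0,0,0],[0,0,0,0]], claw=-1)

```text
clock: 3.1
eef_pos: [0.4589, 0.1765, 0.1993]
tool_rot: [-0.15, 0.989, -0.0, 0.0]
ft_force: [-0.3, -0.5, 0.2]
grip_width: 0.0001
```

```bash
cat > tips.py <<'E'
from h import *
import sys
im,D=cams.camera("side");P=pts("side",D);o=monitor.get_obs();e=o["eef_pos"]
cv2.imwrite("pics/%s.png"%sys.argv[1],cv2.resize(im[70:190,240:380],None,fx=5,fy=5,interpolation=cv2.INTER_NEAREST))
m=(np.linalg.norm(P[...,:2]-e[:2],axis=-1)<.07)&(P[...,2]>e[2]-.02)&(P[...,2]>.06);Q=P[m];print(o["clock"],e,o["grip_width"],np.sort(Q[:,2])[:12]);lo=Q[Q[:,2]<np.sort(Q[:,2])[30]];print(lo.mean(0),lo.min(0),lo.max(0))
E
python3 tips.py side3
```

```text
3.15 [0.4589 0.1765 0.1993] 0.0004409965893623676 [0.2272 0.2279 0.2288 0.2291 0.2297 0.2306 0.2309 0.2309 0.2313 0.2324
 0.233  0.2345]
[0.4569 0.1667 0.2353] [0.4471 0.1571 0.2272] [0.4696 0.1781 0.2423]
```

View pics/side3.png

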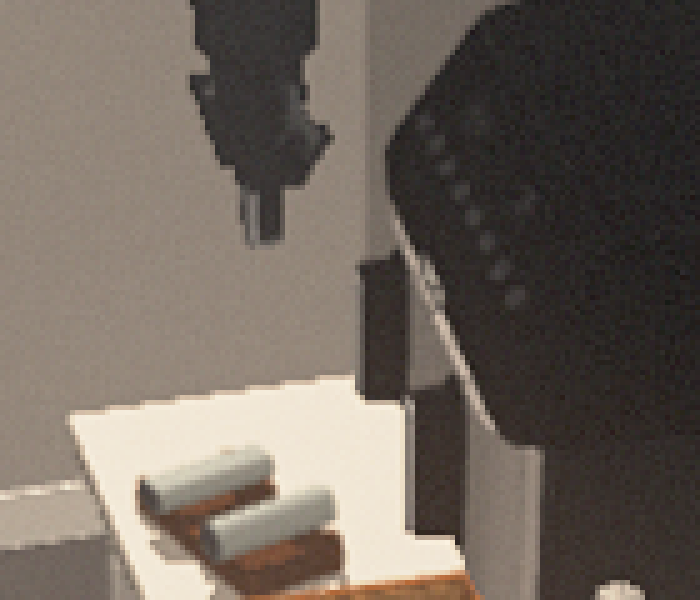

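The shut tips show at z≈0.227 while the TCP reads 0.199, a disagreement of about 28 mm. There's a safe way to tell which is right: go down with the fingers astride the tube to a reported z of 0.027. If the report is right, that's grip height. If the camera is right, the tips stay above the tube.

Emit:
send_rows(moves=[[0,0,0,0],[0,0,0,0],[0,0,0,0],[0,0,0.02,0],[0,0,0.02,0],[0,0,0.02,0],[0,0,0.02,0],[0,0,0.02,0],[0,0,0.02,0],[0,0,0.01,0],[0,0,0.01,0],[0,0,0.01,0],[0,0,0.01,0],[0,0,0.006,0],[0,0,0.006,0],[0,0,0,0]], claw=0.4)

```text
clock: 4.75
eef_pos: [0.4584, 0.1764, 0.0266]
tool_rot: [-0.151, 0.989, -0.0, -0.001]
ft_force: [0.3, 0.2, -0.7]
grip_width: 0.0598
```

```bash
python3 tips.py side4; python3 -c "
from h import *
plan(.4585,.1759,.027,107.3)"
```

```text
4.8 [0.4587 0.1765 0.0271] 0.05974642212198441 [0.0604 0.0604 0.0604 0.0611 0.062  0.0626 0.0626 0.0635 0.0638 0.064
 0.0647 0.0647]
[0.4539 0.179  0.0661] [0.4357 0.1305 0.0604] [0.4765 0.2117 0.0711]
clock 4.8 eef [0.4587 0.1765 0.0271] jaw 107.31232880071387 tilt [-0.0006 -0.0002 -1.    ] q [ 0.3672  0.3726 -0.2956  0.9033  0.      0.0651] F [-0.1508 -0.6641 -1.2336] w 0.05974642212198441
turn units 0.0021517816527932845 shift BEFORE turn [ 0.0004 -0.0005  0.0001] AFTER turn [ 0.0004 -0.0005  0.0001]
```

View pics/side4.png

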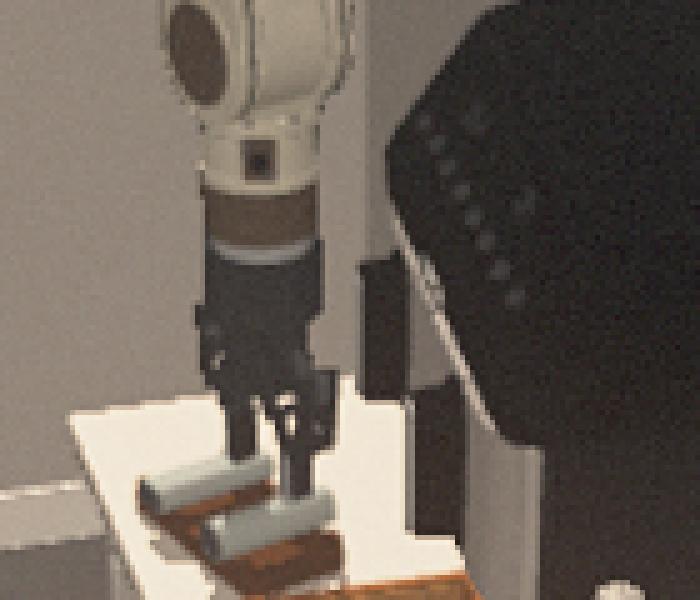

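Emit:
send_rows(moves=[[0,0,0,0],[0,0,0,0],[0,0,0,0],[0,0,0,0],[0,0,0,0],[0,0,0,0]], claw=-0.6)

```text
clock: 5.4
eef_pos: [0.459, 0.1766, 0.0274]
tool_rot: [-0.151, 0.989, 0.0, 0.0]
ft_force: [-0.8, 0.6, -0.2]
grip_width: 0.0169
```

```bash
python3 tips.py side5
```

```text
5.45 [0.4589 0.1765 0.0273] 0.017145602678557845 [0.0606 0.0609 0.0612 0.0613 0.0614 0.0621 0.0628 0.0632 0.0632 0.064
 0.064  0.0643]
[0.4562 0.1654 0.0652] [0.4441 0.1518 0.0606] [0.4715 0.1851 0.0701]
```

View pics/side5.png

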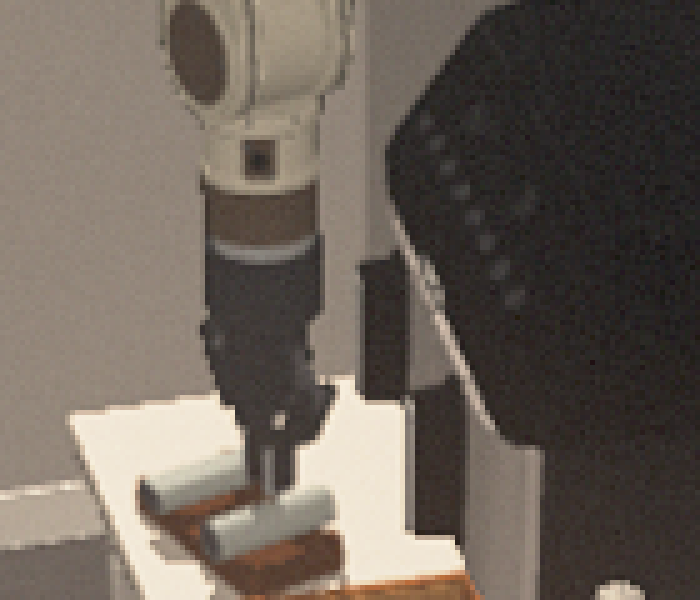

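The fingers closed to 17 mm above the tube, so the camera is right: the real tips sit about 28 mm above the reported TCP. I'll open, go 28 mm lower, and grip.

Emit:
send_rows(moves=[[0,0,0,0],[0,0,0,0],[0,0,0,0],[0,0,0,0],[0,0,0.007,0],[0,0,0.007,0],[0,0,0.007,0],[0,0,0.007,0],[0,0,0,0]], claw=0.4)

```text
clock: 6.35
eef_pos: [0.4577, 0.1761, -0.0022]
tool_rot: [-0.151, 0.989, -0.0, -0.001]
ft_force: [-1.2, 1.0, 0.2]
grip_width: 0.0601
```

Emit:
send_rows(moves=[[0,0,0,0],[0,0,0,0],[0,0,0,0],[0,0,0,0],[0,0,0,0],[0,0,0,0],[0,0,0,0]], claw=-1)

```text
clock: 7.05
eef_pos: [0.4595, 0.1768, -0.0001]
tool_rot: [-0.151, 0.989, 0.0, 0.001]
ft_force: [0.3, -0.2, 6.3]
grip_width: 0.0252
```

```bash
python3 tips.py side6
```

```text
7.1 [ 0.4595  0.1767 -0.0001] 0.025286936338249615 [0.0604 0.0605 0.061  0.061  0.0613 0.0618 0.0628 0.0633 0.0637 0.0638
 0.0646 0.0655]
[0.452  0.1744 0.0676] [0.438  0.1329 0.0604] [0.4695 0.2087 0.0737]
```

View pics/side6.png

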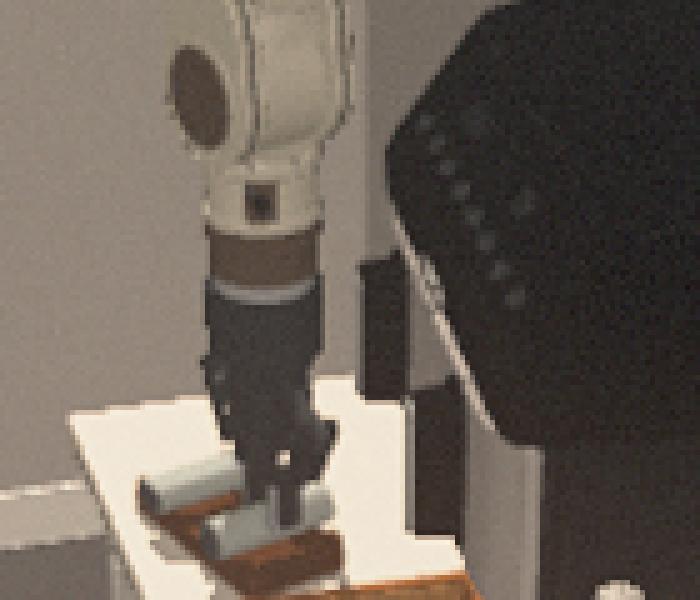

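Gripping gave a width of 25 mm and an upward force of 6 N, so the pads pinch the tube above its middle. I'll regrip a little lower.

Emit:
send_rows(moves=[[0,0,0,0],[0,0,0,0],[0,0,0,0],[0,0,0.004,0],[0,0,0.004,0],[0,0,0,0]], claw=0.3)

```text
clock: 7.7
eef_pos: [0.4581, 0.1763, -0.0096]
tool_rot: [-0.151, 0.989, -0.0, -0.001]
ft_force: [-0.7, -0.4, -0.7]
grip_width: 0.0556
```

Emit:
send_rows(moves=[[0,0,0,0],[0,0,0,0],[0,0,0,0],[0,0,0,0],[0,0,0,0],[0,0,0,0]], claw=-1)

```text
clock: 8.3
eef_pos: [0.4592, 0.1767, -0.0084]
tool_rot: [-0.151, 0.989, 0.0, 0.0]
ft_force: [-0.2, 0.1, 2.5]
grip_width: 0.0258
```

Emit:
send_rows(moves=[[0,0,-0.01,0],[0,0,-0.01,0],[0,0,-0.02,0],[0,0,-0.02,0],[0,0,-0.02,0],[0,0,-0.02,0],[0,0,-0.02,0],[0,0,0,0]])

```text
clock: 9.1
eef_pos: [0.4613, 0.1774, 0.1149]
tool_rot: [-0.151, 0.989, 0.001, 0.003]
ft_force: [0.5, 0.8, -0.4]
grip_width: 0.0259
```

```bash
python3 tips.py side7; python3 - <<'E'
from h import *
im=cv2.imread("pics/side7.png")
plan(.4755,-.1195,.03,87)
E
```

```text
9.15 [0.4603 0.1771 0.1132] 0.02579089827133115 [0.1395 0.1396 0.14   0.1403 0.1411 0.1413 0.1417 0.142  0.1422 0.1424
 0.1424 0.1427]
[0.4531 0.1633 0.143 ] [0.4119 0.1489 0.1395] [0.5041 0.1833 0.1457]
clock 9.15 eef [0.4603 0.1771 0.1132] jaw 107.3146471839861 tilt [ 0.004   0.0015 -1.    ] q [ 0.3672  0.2797 -0.1752  1.1117 -0.      0.065 ] F [ 0.0935  0.273  -1.3981] w 0.02579089827133115
turn units 3.5455747974155165 shift BEFORE turn [ 0.0741 -0.2877  0.0828] AFTER turn [-0.0304 -0.2955  0.0828]
```

View pics/side7.png

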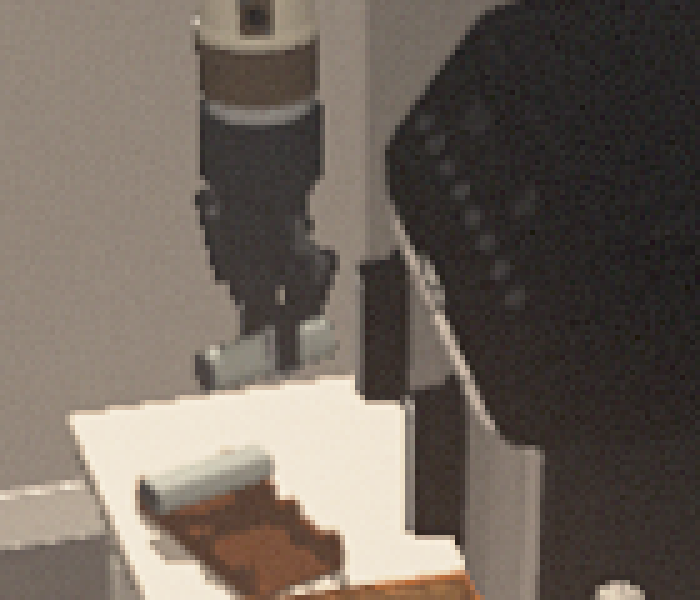

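```bash
python3 - <<'E'
from h import *
e=np.array([.4607,.1773])
j=np.radians(107.3);J=np.array([np.cos(j),np.sin(j)]);A=np.array([np.sin(j),-np.cos(j)])
for z in (.130,.135,.14,.145,.15,.155,.16):
    q=e-J*.028
    u,v=proj("side",(*q,z));print("tip",z,((u-240)*5).round(0),((v-70)*5).round(0), end=" | ")
    for s in(-.045,.045):
        u,v=proj("side",(*(e+A*s),z));print("axis end",s,((u-240)*5).round(0),((v-70)*5).round(0),end=" ")
    print()
E
```

```text
tip 0.13 292.0 397.0 | axis end -0.045 208.0 399.0 axis end 0.045 326.0 362.0 
tip 0.135 292.0 390.0 | axis end -0.045 208.0 392.0 axis end 0.045 326.0 355.0 
tip 0.14 291.0 383.0 | axis end -0.045 207.0 385.0 axis end 0.045 326.0 348.0 
tip 0.145 291.0 376.0 | axis end -0.045 207.0 378.0 axis end 0.045 326.0 341.0 
tip 0.15 291.0 369.0 | axis end -0.045 207.0 371.0 axis end 0.045 326.0 334.0 
tip 0.155 291.0 362.0 | axis end -0.045 206.0 364.0 axis end 0.045 326.0 327.0 
tip 0.16 291.0 355.0 | axis end -0.045 206.0 357.0 axis end 0.045 326.0 320.0
```

The side picture shows the round tube held level at z≈0.151–0.154, with the fingertips 3–6 mm below its centre. Now it goes to the ramp.

Emit:
send_rows(moves=[[0,0,0,1],[0,0,0,1],[0,0,0,1],[0,0,0,0.55],[-0.0028,-0.0269,0,0],[-0.0028,-0.0269,0,0],[-0.0028,-0.0269,0,0],[-0.0028,-0.0269,0,0],[-0.0028,-0.0269,0,0],[-0.0028,-0.0269,0,0],[-0.0028,-0.0269,0,0],[-0.0028,-0.0269,0,0],[-0.0028,-0.0269,0,0],[-0.0028,-0.0269,0,0],[-0.0028,-0.0269,0,0],[0,0,0.02,0],[0,0,0.02,0],[0,0,0,0]])

```text
clock: 10.95
eef_pos: [0.4706, -0.1201, 0.0678]
tool_rot: [0.027, 1.0, 0.001, -0.004]
ft_force: [-1.2, 0.2, -0.7]
grip_width: 0.0259
```

```bash
python3 - <<'E'
from h import *
for n in("top","side"):
    im,d=cams.camera(n)
    c=im[150:240,280:400] if n=="top" else im[140:260,260:380]
    cv2.imwrite(f"pics/{n}8.png",cv2.resize(c,None,fx=5,fy=5,interpolation=cv2.INTER_NEAREST))
plan(.4755,-.1195,.0249,87)
E
```

```text
clock 11.05 eef [ 0.4731 -0.1203  0.0705] jaw 86.97635888892871 tilt [-0.0025  0.0007 -1.    ] q [-0.249   0.3172 -0.2452  1.011   0.     -0.1962] F [-0.0852  0.0394 -0.52  ] w 0.025875663156827173
turn units -0.004126152270236085 shift BEFORE turn [-0.0025  0.0009  0.0456] AFTER turn [-0.0025  0.0009  0.0456]
```

View pics/side8.png

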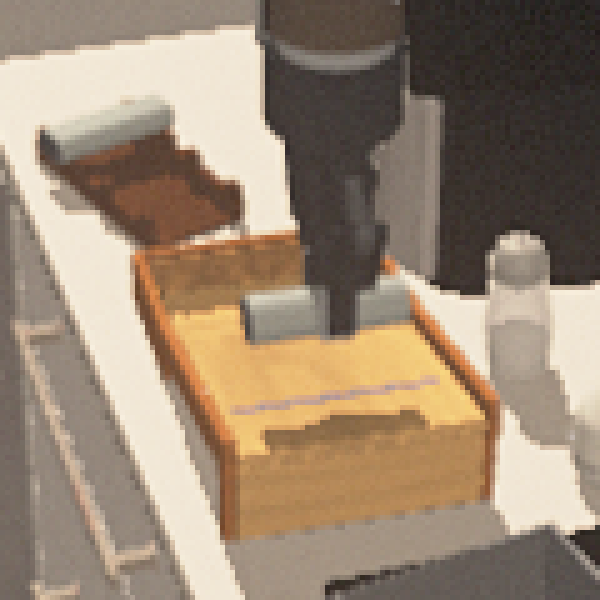

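View pics/top8.png

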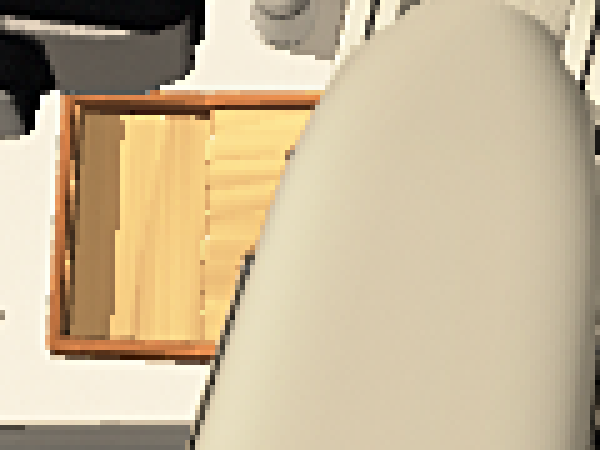

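```bash
python3 - <<'E'
from h import *
for p in((306.4,222),(347.6,216)): print(onz("side",*p,.049))
# line fit from initial side image, bluish
im=cv2.imread("pics/side0.png").astype(int);R=im[195:240,290:360]
m=(R[...,0]-R[...,2]>-25);ys,xs=np.nonzero(m)
# ramp uphill board's top edge corners
Y=np.array([-.045,.045]);a=np.radians(-3)
for s in Y: print("tube top pred",[(c-o)*5 for c,o in zip(proj("side",(.4731+s*np.cos(a),-.1203+s*np.sin(a),.1109+.007)),(260,140))])
im=cv2.imread("pics/side0.png");cv2.imwrite("pics/side0r.png",cv2.resize(im[180:250,280:365],None,fx=8,fy=8,interpolation=cv2.INTER_CUBIC))
E
```

```text
[ 0.4145 -0.1226  0.049 ]
[ 0.5343 -0.1302  0.049 ]
tube top pred [np.float64(252.10195807469773), np.float64(299.238313167927)]
tube top pred [np.float64(410.05127861607434), np.float64(276.5884226187717)]
```

View pics/side0r.png

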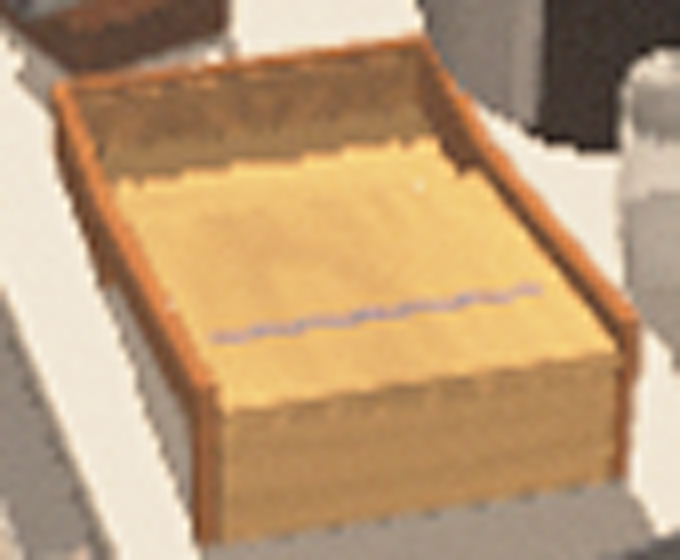

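The tube is held parallel to the blue line, just above the deck. I'll go down in small steps and feel for the deck.

Emit:
send_rows(moves=[[-0.0025,0,0.01,0],[0,0,0.01,0],[0,0,0.01,0],[0,0,0.006,0],[0,0,0.003,0],[0,0,0,0],[0,0,0,0]])

```text
clock: 11.75
eef_pos: [0.4767, -0.1207, 0.0324]
tool_rot: [0.026, 1.0, -0.0, 0.0]
ft_force: [-0.2, -0.2, -0.3]
grip_width: 0.0257
```

Emit:
send_rows(moves=[[0,0,0.002,0],[0,0,0,0]])

```text
clock: 11.95
eef_pos: [0.4767, -0.1207, 0.0304]
tool_rot: [0.026, 1.0, -0.0, 0.0]
ft_force: [-0.1, -0.4, -1.4]
grip_width: 0.0261
```

Emit:
send_rows(moves=[[0,0,0.002,0],[0,0,0,0]])

```text
clock: 12.15
eef_pos: [0.4764, -0.1207, 0.0282]
tool_rot: [0.026, 1.0, 0.0, -0.0]
ft_force: [0.3, -0.4, -0.9]
grip_width: 0.0258
```

Emit:
send_rows(moves=[[0,0,0.002,0],[0,0,0,0]])

```text
clock: 12.35
eef_pos: [0.4764, -0.1207, 0.0261]
tool_rot: [0.026, 1.0, 0.0, -0.0]
ft_force: [-0.2, 0.6, -0.8]
grip_width: 0.0256
```

Emit:
send_rows(moves=[[0,0,0.002,0],[0,0,0,0]])

```text
clock: 12.55
eef_pos: [0.4764, -0.1207, 0.024]
tool_rot: [0.026, 1.0, 0.0, -0.0]
ft_force: [0.2, 0.5, -1.4]
grip_width: 0.0257
```

Emit:
send_rows(moves=[[0,0,0.001,0],[0,0,0,0]])

```text
clock: 12.75
eef_pos: [0.4766, -0.1207, 0.0233]
tool_rot: [0.026, 1.0, -0.0, 0.0]
ft_force: [-0.0, -0.2, 0.5]
grip_width: 0.0259
```

```bash
python3 - <<'E'
from h import *
im,d=cams.camera("side")
cv2.imwrite("pics/side9.png",cv2.resize(im[180:250,280:365],None,fx=8,fy=8,interpolation=cv2.INTER_CUBIC))
plan(.4755,-.1195,.0249,87)
E
```

```text
clock 12.8 eef [ 0.4766 -0.1207  0.0234] jaw 86.9705978618059 tilt [ 0.0002 -0.     -1.    ] q [-0.2481  0.377  -0.3004  0.8932 -0.     -0.1952] F [ 0.2528 -0.2762 -0.321 ] w 0.026066229369350657
turn units -0.005131641186134378 shift BEFORE turn [ 0.0012  0.0012 -0.0015] AFTER turn [ 0.0012  0.0012 -0.0015]
```

View pics/side9.png

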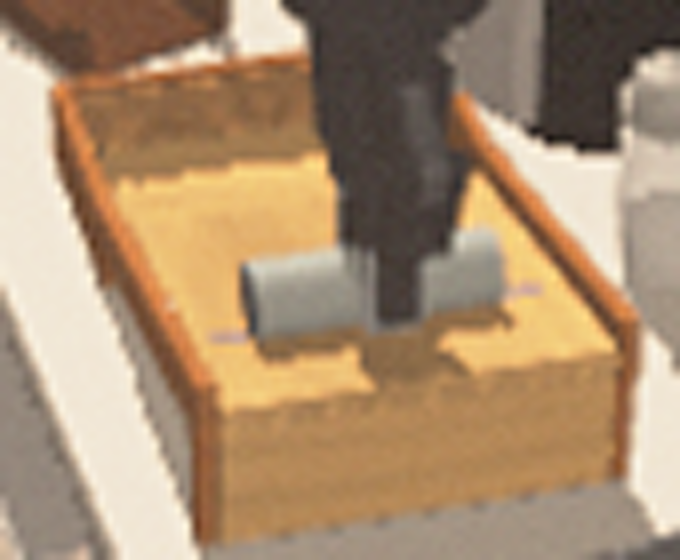

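The tube rests at the blue line, roughly midway between the rails (view around 240–500, 235–335). I'll release it now: one row of opening, then lift away at once.

Emit:
send_rows(moves=[[0,0,0.001,0],[0,0,0,0]])

```text
clock: 13.0
eef_pos: [0.4767, -0.1207, 0.0233]
tool_rot: [0.026, 1.0, -0.0, 0.0]
ft_force: [-2.0, 1.0, 7.4]
grip_width: 0.0257
```

Emit:
send_rows(moves=[[0,0,0,0]], claw=1)

```text
clock: 13.1
eef_pos: [0.4769, -0.1208, 0.0227]
tool_rot: [0.026, 1.0, -0.0, 0.0]
ft_force: [-0.7, 0.5, 0.7]
grip_width: 0.0396
```

Emit:
send_rows(moves=[[0,0,-0.05,0],[0,0,-0.05,0],[0,0,-0.03,0],[0,0,0,0],[0,0,0,0],[0,0,0,0],[0,0,0,0],[0,0,0,0]])

```text
clock: 13.9
eef_pos: [0.4756, -0.1205, 0.1509]
tool_rot: [0.026, 1.0, 0.0, -0.001]
ft_force: [0.5, 0.5, -0.5]
grip_width: 0.0854
```

```bash
python3 - <<'E'
from h import *
im,d=cams.camera("side")
cv2.imwrite("pics/side10.png",cv2.resize(im[150:250,265:365],None,fx=6,fy=6,interpolation=cv2.INTER_CUBIC))
plan(.4345,.2505,.08,107.3)
E
```

```text
clock 13.95 eef [ 0.4758 -0.1205  0.1511] jaw 86.97421016692645 tilt [-0.0023  0.0006 -1.    ] q [-0.2481  0.2516 -0.1085  1.2131  0.     -0.1953] F [ 0.4721 -0.7214  0.412 ] w 0.08526954706397392
turn units -3.5475195565552196 shift BEFORE turn [0.0607 0.3683 0.0715] AFTER turn [-0.071   0.3664  0.0715]
```

View pics/side10.png

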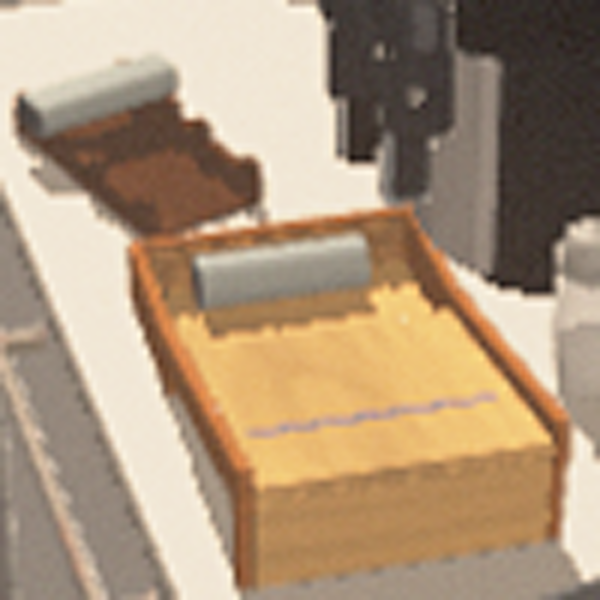

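The side view shows that the round tube rolled down into the catch tray (it lies at about (280,270) in the crop). Next is the squashed tube.

Emit:
send_rows(moves=[[0,0,0,-1],[0,0,0,-1],[0,0,0,-1],[0,0,0,-0.55],[-0.0055,0.0282,0,0],[-0.0055,0.0282,0,0],[-0.0055,0.0282,0,0],[-0.0055,0.0282,0,0],[-0.0055,0.0282,0,0],[-0.0055,0.0282,0,0],[-0.0055,0.0282,0,0],[-0.0055,0.0282,0,0],[-0.0055,0.0282,0,0],[-0.0055,0.0282,0,0],[-0.0055,0.0282,0,0],[-0.0055,0.0282,0,0],[-0.0055,0.0282,0,0],[0,0,0,0]], claw=0.45)

```text
clock: 15.75
eef_pos: [0.4352, 0.2535, 0.1517]
tool_rot: [-0.153, 0.988, 0.0, -0.0]
ft_force: [0.3, -0.6, -0.3]
grip_width: 0.0618
```

```bash
python3 - <<'E'
from h import *
im,d=cams.camera("side")
cv2.imwrite("pics/side11.png",cv2.resize(im[90:220,240:370],None,fx=4.5,fy=4.5,interpolation=cv2.INTER_CUBIC))
plan(.4345,.2510,-.017,107.3)
E
```

```text
clock 15.8 eef [0.4352 0.2517 0.1516] jaw 107.4855813310122 tilt [-0.0008 -0.0007 -1.    ] q [ 0.5245  0.273  -0.0784  1.2204 -0.0002  0.2194] F [-0.1098  0.4565 -0.4986] w 0.06204037772514516
turn units 0.032390052563963795 shift BEFORE turn [ 0.0007 -0.0004  0.1686] AFTER turn [ 0.0007 -0.0004  0.1686]
```

View pics/side11.png

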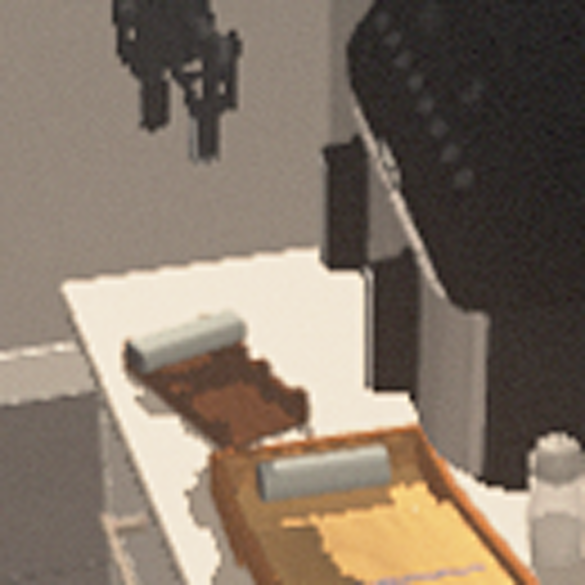

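The gripper hangs over the squashed tube, and the round tube lies still in the tray. I'll go down and grip.

Emit:
send_rows(moves=[[0,0,0.02,0],[0,0,0.02,0],[0,0,0.02,0],[0,0,0.02,0],[0,0,0.02,0],[0,0,0.02,0],[0,0,0.01,0],[0,0,0.01,0],[0,0,0.01,0],[0,0,0.01,0],[0,0,0.005,0],[0,0,0.003,0],[0,0,0,0]])

```text
clock: 17.1
eef_pos: [0.4356, 0.2505, -0.0159]
tool_rot: [-0.151, 0.989, -0.0, -0.0]
ft_force: [-0.4, -0.0, -0.2]
grip_width: 0.0621
```

Emit:
send_rows(moves=[[0,0,0,0],[0,0,0,0],[0,0,0,0],[0,0,0,0],[0,0,0,0],[0,0,0,0],[0,0,0,0]], claw=-1)

```text
clock: 17.8
eef_pos: [0.4362, 0.2509, -0.0149]
tool_rot: [-0.151, 0.989, 0.0, 0.001]
ft_force: [-1.4, -0.5, 5.4]
grip_width: 0.03
```

Emit:
send_rows(moves=[[0,0,-0.01,0],[0,0,-0.01,0],[0,0,-0.02,0],[0,0,-0.03,0],[0,0,-0.03,0],[0,0,-0.03,0],[0,0,-0.03,0],[0,0,-0.02,0],[0,0,0,0]])

```text
clock: 18.7
eef_pos: [0.4378, 0.2517, 0.1683]
tool_rot: [-0.15, 0.989, 0.001, 0.004]
ft_force: [1.0, 1.5, -0.8]
grip_width: 0.0297
```

```bash
python3 - <<'E'
from h import *
im,d=cams.camera("side")
cv2.imwrite("pics/side12.png",cv2.resize(im[90:220,240:370],None,fx=4.5,fy=4.5,interpolation=cv2.INTER_CUBIC))
plan(.4848,-.3669,.17,100)
E
```

```text
clock 18.75 eef [0.4368 0.2512 0.1662] jaw 107.31287329289259 tilt [ 0.0036  0.0021 -1.    ] q [ 0.5219  0.2615 -0.0547  1.2504 -0.      0.2197] F [ 0.4105 -0.6256 -0.9229] w 0.03014480492719934
turn units 1.2763371674213533 shift BEFORE turn [ 0.138  -0.6043 -0.0049] AFTER turn [ 0.06   -0.617  -0.0049]
```

View pics/side12.png

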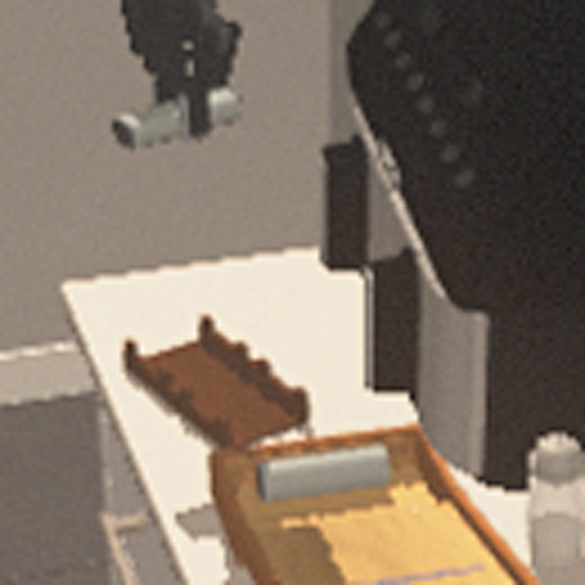

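The squashed tube is held level (width 30 mm) and the rest is empty. Now it goes to the bin.

Emit:
send_rows(moves=[[0,0,0,0.64],[0,0,0,0.64],[0.0035,-0.0363,0,0],[0.0035,-0.0363,0,0],[0.0035,-0.0363,0,0],[0.0035,-0.0363,0,0],[0.0035,-0.0363,0,0],[0.0035,-0.0363,0,0],[0.0035,-0.0363,0,0],[0.0035,-0.0363,0,0],[0.0035,-0.0363,0,0],[0.0035,-0.0363,0,0],[0.0035,-0.0363,0,0],[0.0035,-0.0363,0,0],[0.0035,-0.0363,0,0],[0.0035,-0.0363,0,0],[0.0035,-0.0363,0,0],[0.0035,-0.0363,0,0],[0.0035,-0.0363,0,0],[0,0,0,0]])

```text
clock: 20.75
eef_pos: [0.4829, -0.3713, 0.1616]
tool_rot: [-0.085, 0.996, 0.0, -0.001]
ft_force: [0.2, 2.2, -1.5]
grip_width: 0.0299
```

```bash
python3 - <<'E'
from h import *
im,d=cams.camera("side")
cv2.imwrite("pics/side13.png",cv2.resize(im[140:330,260:440],None,fx=3,fy=3,interpolation=cv2.INTER_CUBIC))
plan(.4848,-.3669,-.02,100)
E
```

```text
clock 20.8 eef [ 0.4828 -0.3689  0.1617] jaw 99.79120240537442 tilt [-0.0029  0.0022 -1.    ] q [-0.6525  0.4761  0.2485  1.3468 -0.     -0.8234] F [-0.3877  1.1801 -1.1886] w 0.030236121580877785
turn units -0.0364420549646078 shift BEFORE turn [-0.0028  0.0012  0.1817] AFTER turn [-0.0028  0.0012  0.1817]
```

View pics/side13.png

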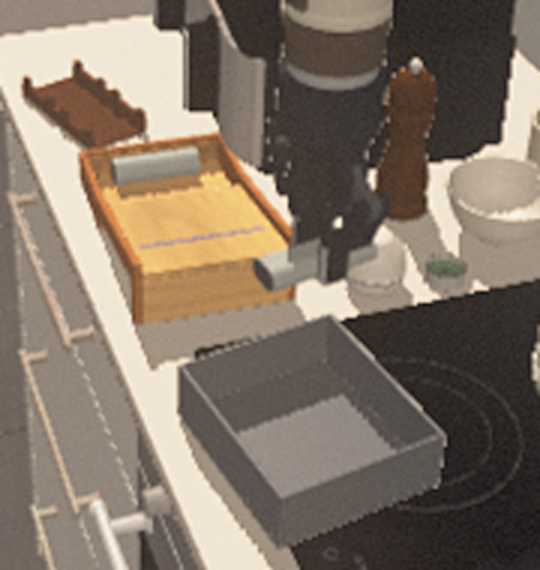

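The tube is above the bin with its axis along the bin's x. I'll lower it.

Emit:
send_rows(moves=[[0,0,0.02,0],[0,0,0.02,0],[0,0,0.02,0],[0,0,0.02,0],[0,0,0.02,0],[0,0,0.01,0],[0,0,0.01,0],[0,0,0.01,0],[0,0,0.01,0],[0,0,0,0],[0,0,0,0]])

```text
clock: 21.9
eef_pos: [0.4841, -0.3676, 0.0243]
tool_rot: [-0.087, 0.996, 0.0, -0.0]
ft_force: [-0.5, -0.5, -0.1]
grip_width: 0.0296
```

```bash
python3 - <<'E'
from h import *
im,d=cams.camera("side")
cv2.imwrite("pics/side14.png",cv2.resize(im[190:330,300:440],None,fx=4,fy=4,interpolation=cv2.INTER_CUBIC))
plan(.4848,-.3669,-.02,100)
E
```

```text
clock 21.95 eef [ 0.4844 -0.3678  0.0248] jaw 99.97745981516623 tilt [ 0.0007 -0.0005 -1.    ] q [-0.6494  0.5732  0.0358  1.0325  0.     -0.8235] F [-0.1886 -0.2893 -0.5994] w 0.02992981926121212
turn units -0.003934004393574211 shift BEFORE turn [-0.0005  0.0008  0.0448] AFTER turn [-0.0005  0.0008  0.0448]
```

View pics/side14.png

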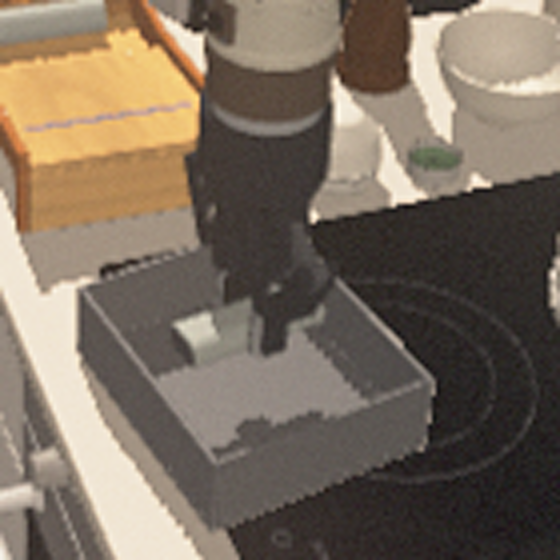

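The tube is inside the bin. I'll lower the last 40 mm in fine steps.

Emit:
send_rows(moves=[[0,0,0.01,0],[0,0,0.01,0],[0,0,0.01,0],[0,0,0.005,0],[0,0,0.003,0],[0,0,0,0],[0,0,0,0]])

```text
clock: 22.65
eef_pos: [0.4843, -0.3676, -0.0135]
tool_rot: [-0.087, 0.996, -0.0, 0.0]
ft_force: [1.4, 0.0, -0.3]
grip_width: 0.0299
```

Emit:
send_rows(moves=[[0,0,0.003,0],[0,0,0,0]])

```text
clock: 22.85
eef_pos: [0.4841, -0.3675, -0.0167]
tool_rot: [-0.087, 0.996, -0.0, 0.0]
ft_force: [-0.3, 0.9, 0.1]
grip_width: 0.0302
```

Emit:
send_rows(moves=[[0,0,0.002,0],[0,0,0,0]])

```text
clock: 23.05
eef_pos: [0.4839, -0.3674, -0.0189]
tool_rot: [-0.087, 0.996, 0.0, -0.0]
ft_force: [0.0, -0.2, -1.0]
grip_width: 0.0301
```

Emit:
send_rows(moves=[[0,0,0.002,0],[0,0,0.001,0],[0,0,0,0]])

```text
clock: 23.35
eef_pos: [0.4839, -0.3674, -0.0219]
tool_rot: [-0.087, 0.996, 0.0, -0.0]
ft_force: [-0.1, -0.8, -0.9]
grip_width: 0.0297
```

Emit:
send_rows(moves=[[0,0,0,0],[0,0,0,0],[0,0,0,0],[0,0,0,0],[0,0,0,0],[0,0,-0.01,0],[0,0,-0.02,0],[0,0,-0.03,0],[0,0,-0.03,0],[0,0,-0.03,0],[0,0,-0.03,0],[0,0,-0.03,0],[0,0,-0.02,0],[0,0,0,0],[0,0,0,0]], claw=0.5)

```text
clock: 24.85
eef_pos: [0.4842, -0.3676, 0.1789]
tool_rot: [-0.087, 0.996, -0.0, 0.0]
ft_force: [0.5, -0.6, -0.7]
grip_width: 0.0638
```

```bash
python3 - <<'E'
from h import *
im,d=cams.camera("side")
cv2.imwrite("pics/side15.png",cv2.resize(im[140:330,260:440],None,fx=3,fy=3,interpolation=cv2.INTER_CUBIC))
plan(.4848,-.3669,.2,100)
E
```

```text
clock 24.9 eef [ 0.4836 -0.3672  0.1777] jaw 99.98095189289096 tilt [-0.0009  0.0006 -1.    ] q [-0.6494  0.4666  0.275   1.3803 -0.     -0.8236] F [-1.2148  0.2787 -0.0025] w 0.06425688618143087
turn units -0.0033245218532534137 shift BEFORE turn [-0.0012  0.0001 -0.0223] AFTER turn [-0.0012  0.0001 -0.0223]
```

View pics/side15.png

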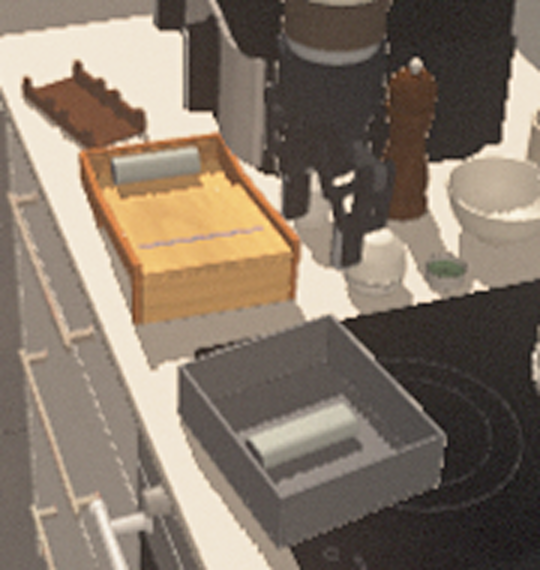

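The squashed tube lies on the bin floor (view 250–360, 405–465), the round one lies in the catch tray (115–200, 148–182), and the gripper is clear and still. I'm handing in.

```bash
python3 -c "
from workcell import order
print(order.job_done())"
```

```text
the job is handed in; nothing more can be done
None
```

I sorted both tubes and handed the job in at about 25 s.

- **Round tube:** I laid it on the blue line and let it go. It rolled down by itself into the catch tray and was still lying there in the last picture.
- **Squashed tube:** I set it down in the grey reject bin afterwards. It lies flat on the bin floor, and the gripper was open and well clear. I told it apart by its shape in the camera images and did not try it on the ramp.

**Checks that disagreed:**
- **Fingertip height:** The real fingertips were about 28–35 mm higher than the reported TCP. I noticed this in the depth image and confirmed it by closing the fingers above the tube. I corrected for it, regripping the round tube once lower down.
- **Camera views:** The side view put the blue line about 6 mm farther uphill than the top view. This made no difference to the result.
- **Grip widths:** The gripper read about 2 mm less than the stated tube widths (26 mm for 28, 30 mm for 32).

The highest wrist force I read was about 7 N, as the round tube touched the ramp.

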